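# Stop the maquette's plate from rocking

## Robot

A 7-joint arm with a two-finger parallel gripper is mounted at the origin on the work surface. World frame = base frame: x ahead of the robot, y to its left, z up, the work surface at z = 0. Lengths are in m, angles in degrees, forces in N, time in s.
With the tool pointing down it reaches from about 0.375 to 0.925 m from the base axis. Payload 3.1 kg.
Tool frame: the origin (TCP) lies at the very end of the fingers, on their centre line; the grasp point (between the pads) lies 19 mm behind it; z points along the fingers, y is the line along which they close (so a half turn about z gives the same grasp; the last joint's range is limited). The gripper opens to 85 mm and grips with 20 to 120 N. Pads are 22 mm wide; open, the fingers measure 114 mm over their backs; the gripper's body (76 mm by 85 mm) begins 54 mm behind the grasp point. The pads swing forward as they close: fully open they stand 13 mm farther back than shut.
Start: joints at [-5.604, 21.939, 2.515, 91.553, -1.026, 66.532, -2.859], TCP at [0.65, 0, 0.231] pointing down, gripper open.
Joint ranges: [-149.38, 149.38], [-23.57, 123.04], [-84.95, 90], [0, 143.3], [-89.99, 269.99], [3.08, 112.72], [-163.45, 163.45]. Speed limits (degrees/s): [159.86, 159.86, 180, 180, 180, 180, 180].

## Interface

Orientations are given as a 3x3 rotation matrix whose columns are the frame's x, y, z axes.
In Python, from workcell import bot gives the robot as it stands. The module is installed in compiled form; this text tells all that it offers.
- The arm moves only by the shell command python3 -m handwheel 'ROWS' [FORCE]. ROWS is JSON, a list that holds one entry, the list of rows, each a list of 5 numbers: the shift along the world's x, y, z in cm, then the turn about the world's z in degrees, then the finger opening in cm, from 0 to 8.54. A call has 1 to 5 rows; each row is the pose to reach, as a shift and turn from the pose commanded when the call began; what a row does not reach only later rows make up. A row lasts 1/12 s, in which the tool goes at most 41.7 mm and 7.16 degrees, less where a joint would pass 70% of its speed; a pose out of reach is approached as far as the arm can. A call with a gripper value outside its range is refused whole. The fingers move at their own pace and stop on an object; FORCE is the grip in N (left out, the last holds). Time passes only in rows, so rows that repeat a pose let the fingers close. It gives the time, the measured TCP pose, the force, the opening and the grip force at its end, in the units of the state.
- bot.get_state(): the state, without advancing time (a new reading comes with each control period).
- bot.get_image(name): name is "scene" or "side" or "wrist"; returns a dict with "pixels" (400x640x3 uint8, red, green, blue), "range_z" (400x640 float32, m along the optical axis (not along the pixel's ray), 0 where there is no reading), "fx", "fy", "cx", "cy" (pixels), "k1" (the pictures are not rectified: a ray, as slopes to the right and down, at radius r is drawn at 1 + k1 r^2 times it, then the intrinsics apply), "R" (3x3) and "t" (3): a world point X has camera coordinates R X + t. Camera axes: x right, y down, z forward; pixel columns grow to the right and rows downward; lengths in m; the calibration is good to about 2 mm. A picture is of the moment at which its call begins.
- bot.close_job(): hands the job in; it is judged then, once.
The state is a dict: "clock": time; "qpos": joint angles; "qvel": joint speeds; "effort": joint torques, N m; "tcp_pos": TCP position; "ee_rot": TCP orientation; "contact_force": force on the tool from outside, world axes, zero at the start; "torque": the same for the moment, N m; "opening": opening from 0.0 (shut) to 1.0 (fully open); "grasp_force": force on a finger pad.
Only numpy, scipy, OpenCV 4.12 (cv2) and the standard library are available. Lean on these libraries where they do the work, as an engineer would, in place of code of your own. Each camera call takes 0.05 s, during which the arm holds its last target. There are 200 camera calls.

## Task

The aluminium plate under the wax figure rocks on one of its four corners. Press down on the plate's corners one after another to find the one that gives, then press only that corner's bent-up brass shim down flat, so that the plate stands level and firm. Only press: do not lift or shift the plate, leave the other three shims bent up and everything else where it stands.

Things in the scene. Friction and masses are not known exactly. Their poses are not given: they have to be found in the camera images.
- board: Fixed plywood modelling board, 210 (x) x 330 (y) x 20 mm thick, on the table; origin at the centre of its underside, z up, x towards its far side, y to its left. Seen from the robot it may be turned up to 17 degrees. A fixed stub under the middle of the plate helps to carry it.
- plate: Loose aluminium plate, 160 (x) x 180 (y) x 12 mm, with a dark wax figure in its middle, at most 56 mm across, its head 117 mm above the plate's top face; 1.4 kg in all. It lies level over the board, axes as the board's; origin at the centre of its underside, 42 mm above the table. It rests on a stub under its middle and a packing under each corner; one packing, any of the four, is 5 mm short.
- corner_near_left (a point): Point on the plate's top face at its near left corner, right above that corner's packing, 66 mm in x and 76 mm in y from the plate's centre (14 mm inside both edges): press here. Near is the board's -x, left its +y. A firm corner stays put; the rocking one sinks up to 5 mm under 3 to 5 N and comes back level when let go.
- corner_near_right (a point): Point on the plate's top face at its near right corner, right above that corner's packing, 66 mm in x and 76 mm in y from the plate's centre (14 mm inside both edges): press here. Near is the board's -x, left its +y. A firm corner stays put; the rocking one sinks up to 5 mm under 3 to 5 N and comes back level when let go.
- corner_far_left (a point): Point on the plate's top face at its far left corner, right above that corner's packing, 66 mm in x and 76 mm in y from the plate's centre (14 mm inside both edges): press here. Near is the board's -x, left its +y. A firm corner stays put; the rocking one sinks up to 5 mm under 3 to 5 N and comes back level when let go.
- corner_far_right (a point): Point on the plate's top face at its far right corner, right above that corner's packing, 66 mm in x and 76 mm in y from the plate's centre (14 mm inside both edges): press here. Near is the board's -x, left its +y. A firm corner stays put; the rocking one sinks up to 5 mm under 3 to 5 N and comes back level when let go.
- tab_near_left (a point): Point on the top of the near left shim, a brass leaf 28 mm wide, 46 mm long, 2.5 mm thick, bent up beside the plate, hinged 98 mm from the board's centre line, 4.5 mm above the board, and pointing away from the plate (along the board's +y). The point is 36 mm from the hinge, about 43 mm above the table when bent up and 26 mm when flat.
- tab_near_right (a point): Point on the top of the near right shim, a brass leaf 28 mm wide, 46 mm long, 2.5 mm thick, bent up beside the plate, hinged 98 mm from the board's centre line, 4.5 mm above the board, and pointing away from the plate (along the board's -y). The point is 36 mm from the hinge, about 43 mm above the table when bent up and 26 mm when flat.
- tab_far_left (a point): Point on the top of the far left shim, a brass leaf 28 mm wide, 46 mm long, 2.5 mm thick, bent up beside the plate, hinged 98 mm from the board's centre line, 4.5 mm above the board, and pointing away from the plate (along the board's +y). The point is 36 mm from the hinge, about 43 mm above the table when bent up and 26 mm when flat.
- tab_far_right (a point): Point on the top of the far right shim, a brass leaf 28 mm wide, 46 mm long, 2.5 mm thick, bent up beside the plate, hinged 98 mm from the board's centre line, 4.5 mm above the board, and pointing away from the plate (along the board's -y). The point is 36 mm from the hinge, about 43 mm above the table when bent up and 26 mm when flat.
- shim_near_left (a joint): Angle of the near left shim: 0 bent up (29 degrees above level), 0.5 rad lying flat. Stiff: takes about 6 to 10 N pressed down at its tab point and stays where it is left, with no spring. Pressing it flat raises that corner's packing by 5 mm: under the rocking corner this just fills the gap; under a firm corner it would lift the plate out of level.
- shim_near_right (a joint): Angle of the near right shim: 0 bent up (29 degrees above level), 0.5 rad lying flat. Stiff: takes about 6 to 10 N pressed down at its tab point and stays where it is left, with no spring. Pressing it flat raises that corner's packing by 5 mm: under the rocking corner this just fills the gap; under a firm corner it would lift the plate out of level.
- shim_far_left (a joint): Angle of the far left shim: 0 bent up (29 degrees above level), 0.5 rad lying flat. Stiff: takes about 6 to 10 N pressed down at its tab point and stays where it is left, with no spring. Pressing it flat raises that corner's packing by 5 mm: under the rocking corner this just fills the gap; under a firm corner it would lift the plate out of level.
- shim_far_right (a joint): Angle of the far right shim: 0 bent up (29 degrees above level), 0.5 rad lying flat. Stiff: takes about 6 to 10 N pressed down at its tab point and stays where it is left, with no spring. Pressing it flat raises that corner's packing by 5 mm: under the rocking corner this just fills the gap; under a firm corner it would lift the plate out of level.
- cork: Loose cork, 28 mm across, 24 mm tall, on the board between the two left shims; a bystander; origin at its foot.
- weight: Loose brass weight, 26 mm across, 29 mm tall, on the board between the two right shims; a bystander; origin at its foot.
- jar: Glass jar 72 mm across, 90 mm tall, with modelling tools standing in it up to about 155 mm; a bystander; origin at its foot.
- cup: White plastic cup 76 mm across, 85 mm tall; a bystander; origin at its foot.
- wax_block: Dark wax block 60 x 40 x 30 mm; a bystander; origin at its foot.
- brush: Brush lying on the table; a bystander.
- bowl: White plastic bowl 140 mm across, 55 mm tall; a bystander; origin at its foot.
Things that resemble listed ones, but are neither listed nor needed, are in the scene too. Leave any blue or red look-alike of the plate alone.

How it is judged:
By the outcome, as a careful person would: the job done as asked, in the order asked, and still so for the second after the job is handed in, with the robot touching nothing.
It also fails if it takes over 54 s, if anything falls off the work surface, if the arm or the gripper's body presses on something with over 40 N, if the wrist force passes 120 N, or if a joint passes its speed limit or range.

## Working session

There is one attempt and no reset: what is moved stays moved. The work goes in short steps, Python scripts to look and compute and a shell command to move; the robot and the scene stay as the last step left them, time stands still between calls to the robot, and variables do not carry over. Pictures are saved under pics/ and viewed, at most 10 in all, crops included, and the job is handed in when it is done.

```bash
mkdir -p pics; cat > h.py <<'E'
import numpy as np, cv2
from workcell import bot
def grab(n):
    im=bot.get_image(n); return im
def world(im,u,v,z=None):
    # ray -> world; plane at height z, or depth
    K=np.array([[im['fx'],0,im['cx']],[0,im['fy'],im['cy']],[0,0,1.]])
    p=cv2.undistortPoints(np.array([[[u,v]]],float),K,np.array([im['k1'],0,0,0,0.]))[0,0]
    R=np.array(im['R']);t=np.array(im['t']);d=R.T@np.array([p[0],p[1],1]);c=-R.T@t
    s=im['range_z'][int(round(v)),int(round(u))] if z is None else (z-c[2])/d[2]
    return c+s*d
def cloud(im):
    K=np.array([[im['fx'],0,im['cx']],[0,im['fy'],im['cy']],[0,0,1.]])
    v,u=np.mgrid[:400,:640]
    p=cv2.undistortPoints(np.stack([u,v],-1).reshape(-1,1,2).astype(float),K,np.array([im['k1'],0,0,0,0.]))[:,0]
    zz=im['range_z'].reshape(-1,1)
    P=(np.c_[p,np.ones(len(p))]*zz-np.array(im['t']))@np.array(im['R'])
    P[zz[:,0]==0]=np.nan
    return P.reshape(400,640,3)
def save(im,n): cv2.imwrite('pics/'+n,im['pixels'][:,:,::-1])
E
python3 - <<'E'
from h import *
import pickle
for n in ['scene','side']:
    im=grab(n); save(im,n+'0.png'); pickle.dump(im,open(n+'.pkl','wb')); print(n,-np.array(im['R']).T@np.array(im['t']),im['k1'])
s=bot.get_state(); print(s['clock'],s['contact_force'],s['ee_rot'],s['opening'])
E
```

```text
scene [ 1.30005048 -0.34666102  0.84166243] -0.015425752477299867
side [-0.00886432  0.60763379  0.86489534] -0.06536655145339315
0.1 [-0.47455315 -0.19349215  0.35296226] [[-6.26947991e-05  9.99997054e-01 -2.42635417e-03]
 [ 9.99999990e-01  6.23862048e-05 -1.27259839e-04]
 [-1.27108093e-04 -2.42636213e-03 -9.99997048e-01]] 1.002861255964758
```

View pics/scene0.png

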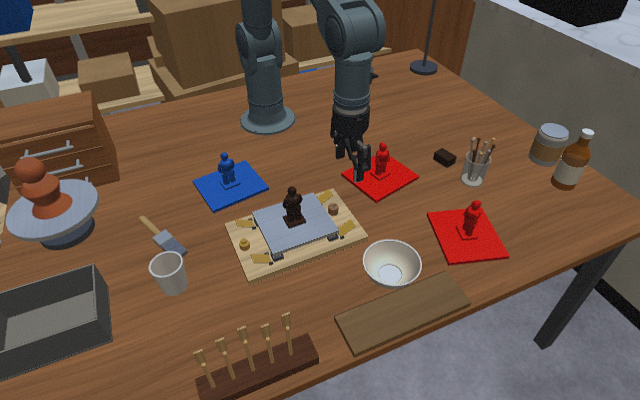

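View pics/side0.png

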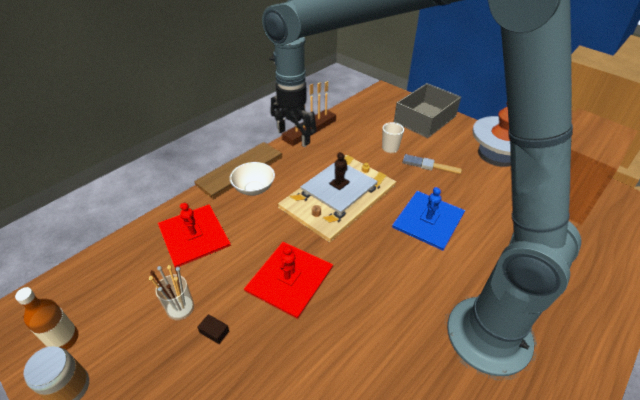

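The scene view shows the board and grey plate at about (295,222), and the side view shows them at about (338,190). The arm is clear of them. I'll measure the plate from its top-face height mask.

```bash
python3 - <<'E'
from h import *
import pickle
for n,(u0,u1,v0,v1) in {'scene':(215,375,180,285),'side':(270,405,150,245)}.items():
    im=pickle.load(open(n+'.pkl','rb'));P=cloud(im);px=im['pixels'].astype(int)
    box=np.zeros((400,640),bool);box[v0:v1,u0:u1]=1
    sat=px.max(2)-px.min(2)
    m=box&(px[:,:,2]>px[:,:,0]+5)&(px[:,:,2]>90)&(px[:,:,2]<235)
    m=cv2.morphologyEx(m.astype(np.uint8),cv2.MORPH_OPEN,np.ones((3,3)))
    c=max(cv2.findContours(m,0,2)[0],key=cv2.contourArea)
    mm=cv2.drawContours(np.zeros((400,640),np.uint8),[c],0,1,-1)>0
    print(n,'plate z med',np.nanmedian(P[mm&(m>0)][:,2]))
    W=np.array([world(im,*p[0].astype(float),z=.054)[:2] for p in c])
    r=cv2.minAreaRect((W*1000).astype(np.float32)); print(r, cv2.boxPoints(r).round(0).tolist())
    # board by colour (pale plywood), z .02
    b=box&(abs(P[:,:,2]-.02)<.006)&(px.sum(2)>330)
    b=cv2.morphologyEx(b.astype(np.uint8),cv2.MORPH_OPEN,np.ones((3,3)))
    c=np.vstack([k for k in cv2.findContours(b,0,2)[0] if cv2.contourArea(k)>30])
    W=np.array([world(im,*p[0].astype(float),z=.02)[:2] for p in c])
    r=cv2.minAreaRect((W*1000).astype(np.float32)); print('board',r)
    # brass
    hsv=cv2.cvtColor(im['pixels'],cv2.COLOR_RGB2HSV)
    k=box&(hsv[:,:,1]>130)&(hsv[:,:,0]>14)&(hsv[:,:,0]<28)&(hsv[:,:,2]>110)&(P[:,:,2]>.024)
    nn,l,st,ce=cv2.connectedComponentsWithStats(k.astype(np.uint8))
    for i in range(1,nn):
        if st[i,4]>15: print('brass',ce[i].round(),st[i,4],np.nanmedian(P[l==i],0).round(3), np.nanmax(P[l==i][:,2]).round(3))
E
```

```text
scene plate z med 0.053516995332716435
((575.5289306640625, -113.81420135498047), (157.9385528564453, 178.5872344970703), 1.1138935089111328) [[495.0, -26.0], [498.0, -205.0], [656.0, -202.0], [653.0, -23.0]]
board ((628.8159790039062, -113.09226989746094), (313.06109619140625, 328.66253662109375), 1.0606237649917603)
brass [325. 196.] 99 [0.507 0.005 0.037] 0.046
brass [244. 223.] 106 [ 0.511 -0.232  0.036] 0.048
brass [346. 228.] 137 [0.64  0.006 0.037] 0.049
brass [244. 243.] 58 [ 0.583 -0.254  0.04 ] 0.053
brass [261. 258.] 132 [ 0.643 -0.229  0.036] 0.048
side plate z med 0.05436905822822846
((572.5773315429688, -112.62203216552734), (159.34365844726562, 178.19544982910156), 1.13059663772583) [[491.0, -25.0], [495.0, -203.0], [654.0, -200.0], [650.0, -22.0]]
board ((572.1698608398438, -111.57975769042969), (213.0298309326172, 335.062744140625), 0.7617424130439758)
brass [348. 159.] 48 [ 0.641 -0.24   0.043] 0.139
brass [365. 167.] 55 [ 0.575 -0.247  0.039] 0.053
brass [379. 178.] 84 [ 0.507 -0.237  0.04 ] 0.049
brass [297. 197.] 62 [0.637 0.005 0.037] 0.049
brass [330. 218.] 73 [0.505 0.002 0.036] 0.051
```

The plate centre is (0.574, −0.113), yaw about 1.1°, and both views agree to within 3 mm. The plate top is at z = 0.054, and the sizes match. The brass leaves sit at plate x ±66, as expected.

Corner targets in mm:
- NL (506.5, −38)
- NR (509.5, −190)
- FL (638.5, −36)
- FR (641.5, −188)

I'll go above NL with the fingers shut.

```bash
python3 -m handwheel '[[[-4,-1,0,0,0],[-8,-2,0,0,0],[-12,-3,0,0,0],[-14.35,-3.8,0,0,0],[-14.35,-3.8,0,0,0]]]' 30
python3 -m handwheel '[[[0,0,-4,0,0],[0,0,-8,0,0],[0,0,-11,0,0],[0,0,-13,0,0],[0,0,-13,0,0]]]'
python3 -m handwheel '[[[0,0,0,0,0],[0,0,0,0,0],[0,0,0,0,0]]]'
python3 - <<'E'
from h import *
im=grab('side'); cv2.imwrite('pics/side1.png',cv2.resize(im['pixels'][110:270,230:430,::-1],None,fx=3.5,fy=3.5,interpolation=2))
E
```

```text
clock: 0.52
tcp_pos: [0.5001, -0.0408, 0.2296]
ee_rot: [[0.004, 1.0, -0.007], [1.0, -0.004, -0.001], [-0.001, -0.007, -1.0]]
contact_force: [0.2, 0.1, -0.6]
opening: 0.302
grasp_force: 0.0
clock: 0.93
tcp_pos: [0.502, -0.0376, 0.0962]
ee_rot: [[-0.0, 1.0, -0.011], [1.0, 0.0, -0.0], [0.0, -0.011, -1.0]]
contact_force: [-1.7, -0.4, 0.2]
opening: -0.001
grasp_force: 0.0
clock: 1.18
tcp_pos: [0.5087, -0.0379, 0.1033]
ee_rot: [[-0.0, 1.0, 0.004], [1.0, 0.0, 0.0], [0.0, 0.004, -1.0]]
contact_force: [0.2, 1.0, 0.0]
opening: 0.001
grasp_force: 0.0
```

View pics/side1.png

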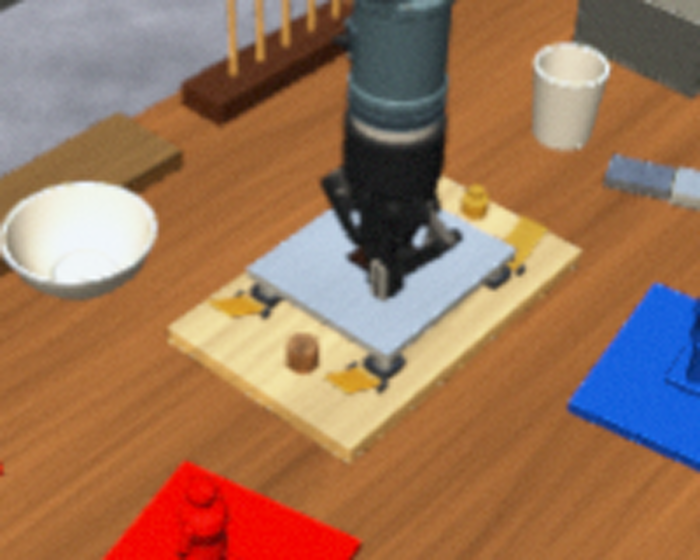

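The tips hover about 50 mm above the near-left corner at crop (380,290). The knuckles clear the figure. Now I'll press slowly.

```bash
cat > f.sh <<'E'
grep -E "tcp_pos|contact"
E
python3 -m handwheel '[[[0,0,-1.5,0,0],[0,0,-3,0,0],[0,0,-4,0,0],[0,0,-4,0,0],[0,0,-4,0,0]]]'|sh f.sh
python3 -m handwheel '[[[0,0,-0.2,0,0],[0,0,-0.4,0,0],[0,0,-0.5,0,0],[0,0,-0.5,0,0]]]'|sh f.sh
python3 -m handwheel '[[[0,0,-0.1,0,0],[0,0,-0.2,0,0],[0,0,-0.2,0,0],[0,0,-0.2,0,0]]]'|sh f.sh
```

```text
tcp_pos: [0.5066, -0.038, 0.0615]
contact_force: [0.3, 0.6, 0.0]
tcp_pos: [0.5067, -0.038, 0.0565]
contact_force: [-0.4, -0.5, -0.1]
tcp_pos: [0.5065, -0.038, 0.0542]
contact_force: [0.6, -1.1, 0.3]
```

```bash

python3 -m handwheel '[[[0,0,-0.1,0,0],[0,0,-0.1,0,0],[0,0,-0.1,0,0]]]'|sh f.sh
python3 -m handwheel '[[[0,0,-0.1,0,0],[0,0,-0.1,0,0],[0,0,-0.1,0,0]]]'|sh f.sh
```

```text
tcp_pos: [0.5066, -0.0379, 0.054]
contact_force: [-1.4, 0.3, 5.7]
tcp_pos: [0.5066, -0.0379, 0.0538]
contact_force: [-4.1, -0.2, 11.2]
```

NL is firm: 11 N with no sinking. On to NR, at a height above the figure.

```bash

python3 -m handwheel '[[[0,0,2,0,0],[0,0,6,0,0],[0,0,10,0,0],[0,0,13.3,0,0],[0,0,13.3,0,0]]]'|sh f.sh
python3 -m handwheel '[[[0.1,-4,0,0,0],[0.2,-8,0,0,0],[0.3,-12,0,0,0],[0.3,-15.2,0,0,0],[0.3,-15.2,0,0,0]]]'|sh f.sh
python3 -m handwheel '[[[0,0,-4,0,0],[0,0,-8,0,0],[0,0,-11,0,0],[0,0,-12.4,0,0],[0,0,-12.4,0,0]]]'|sh f.sh
python3 -m handwheel '[[[0,0,0,0,0],[0,0,-0.2,0,0],[0,0,-0.4,0,0],[0,0,-0.5,0,0],[0,0,-0.5,0,0]]]'|sh f.sh
python3 -m handwheel '[[[0,0,-0.1,0,0],[0,0,-0.2,0,0],[0,0,-0.2,0,0],[0,0,-0.2,0,0]]]'|sh f.sh
python3 -m handwheel '[[[0,0,-0.1,0,0],[0,0,-0.2,0,0],[0,0,-0.2,0,0],[0,0,-0.2,0,0]]]'|sh f.sh
```

```text
tcp_pos: [0.5124, -0.0382, 0.1932]
contact_force: [1.5, 0.2, 0.2]
tcp_pos: [0.5078, -0.2, 0.1855]
contact_force: [-0.5, -0.9, 0.5]
tcp_pos: [0.5053, -0.1883, 0.0566]
contact_force: [-0.5, -0.2, 0.2]
tcp_pos: [0.5103, -0.1902, 0.0573]
contact_force: [0.2, -0.0, 0.5]
tcp_pos: [0.5094, -0.19, 0.0543]
contact_force: [0.2, -0.4, 0.5]
tcp_pos: [0.5097, -0.1902, 0.0539]
contact_force: [-3.9, 0.5, 9.9]
```

NR is firm as well. Next FR.

```bash

python3 -m handwheel '[[[0,0,2,0,0],[0,0,6,0,0],[0,0,10,0,0],[0,0,13.3,0,0],[0,0,13.3,0,0]]]'|sh f.sh
python3 -m handwheel '[[[4,0,0,0,0],[8,0.1,0,0,0],[11.5,0.2,0,0,0],[13.2,0.2,0,0,0],[13.2,0.2,0,0,0]]]'|sh f.sh
python3 -m handwheel '[[[0,0,-4,0,0],[0,0,-8,0,0],[0,0,-11,0,0],[0,0,-12.3,0,0],[0,0,-12.3,0,0]]]'|sh f.sh
python3 -m handwheel '[[[0,0,0,0,0],[0,0,-0.2,0,0],[0,0,-0.4,0,0],[0,0,-0.6,0,0],[0,0,-0.6,0,0]]]'|sh f.sh
python3 -m handwheel '[[[0,0,-0.1,0,0],[0,0,-0.2,0,0],[0,0,-0.2,0,0],[0,0,-0.2,0,0]]]'|sh f.sh
python3 -m handwheel '[[[0,0,-0.1,0,0],[0,0,-0.2,0,0],[0,0,-0.2,0,0],[0,0,-0.2,0,0]]]'|sh f.sh
```

```text
tcp_pos: [0.5151, -0.192, 0.1935]
contact_force: [1.2, 0.0, 0.8]
tcp_pos: [0.6457, -0.1858, 0.1846]
contact_force: [0.3, 0.2, -0.0]
tcp_pos: [0.6367, -0.1872, 0.0574]
contact_force: [-0.2, -0.5, -0.2]
tcp_pos: [0.6423, -0.1882, 0.0576]
contact_force: [-0.2, 0.7, -0.4]
tcp_pos: [0.6414, -0.1879, 0.0542]
contact_force: [0.2, 1.1, 0.3]
tcp_pos: [0.6417, -0.1881, 0.0525]
contact_force: [-0.6, 0.4, 1.0]
```

```bash

for i in 1; do python3 -m handwheel '[[[0,0,-0.1,0,0],[0,0,-0.2,0,0],[0,0,-0.2,0,0],[0,0,-0.2,0,0]]]'|sh f.sh; done
python3 -m handwheel '[[[0,0,-0.1,0,0],[0,0,-0.1,0,0],[0,0,-0.1,0,0],[0,0,-0.1,0,0]]]'|sh f.sh
```

```text
tcp_pos: [0.6418, -0.1882, 0.0504]
contact_force: [-0.1, 0.1, 1.2]
tcp_pos: [0.6419, -0.1882, 0.0498]
contact_force: [0.3, 0.1, 3.7]
```

FR sinks about 4 mm under 3.7 N, so it's the rocking corner. I'll let go slowly and press FL quickly to confirm it's the only one.

```bash

python3 -m handwheel '[[[0,0,0.2,0,0],[0,0,0.4,0,0],[0,0,0.6,0,0],[0,0,0.8,0,0],[0,0,1,0,0]]]'|sh f.sh
python3 -m handwheel '[[[0,0,3,0,0],[0,0,7,0,0],[0,0,11,0,0],[0,0,12.7,0,0],[0,0,12.7,0,0]]]'|sh f.sh
python3 -m handwheel '[[[0,4,0,0,0],[-0.1,8,0,0,0],[-0.2,12,0,0,0],[-0.3,15.2,0,0,0],[-0.3,15.2,0,0,0]]]'|sh f.sh
python3 -m handwheel '[[[0,0,-3,0,0],[0,0,-7,0,0],[0,0,-11,0,0],[0,0,-12.4,0,0],[0,0,-12.4,0,0]]]'|sh f.sh
python3 -m handwheel '[[[0,0,0,0,0],[0,0,0,0,0],[0,0,-0.2,0,0],[0,0,-0.3,0,0],[0,0,-0.3,0,0]]]'|sh f.sh
python3 -m handwheel '[[[0,0,-0.1,0,0],[0,0,-0.2,0,0],[0,0,-0.2,0,0],[0,0,-0.2,0,0]]]'|sh f.sh
```

```text
tcp_pos: [0.6405, -0.1874, 0.0586]
contact_force: [-0.4, 0.1, 0.1]
tcp_pos: [0.6453, -0.1891, 0.1932]
contact_force: [0.5, 0.3, 1.8]
tcp_pos: [0.6371, -0.0226, 0.1845]
contact_force: [-0.1, 2.4, -0.1]
tcp_pos: [0.6342, -0.0359, 0.0573]
contact_force: [-0.3, -0.5, -0.6]
tcp_pos: [0.6394, -0.036, 0.0606]
contact_force: [0.1, -0.1, -1.3]
tcp_pos: [0.6384, -0.0359, 0.0572]
contact_force: [-0.6, 0.6, -0.2]
```

```bash

python3 -m handwheel '[[[0,0,-0.1,0,0],[0,0,-0.2,0,0],[0,0,-0.3,0,0],[0,0,-0.3,0,0]]]'|sh f.sh
python3 -m handwheel '[[[0,0,-0.1,0,0],[0,0,-0.2,0,0],[0,0,-0.2,0,0],[0,0,-0.2,0,0]]]'|sh f.sh
```

```text
tcp_pos: [0.6385, -0.036, 0.0542]
contact_force: [-0.5, -0.4, 0.3]
tcp_pos: [0.6387, -0.0361, 0.054]
contact_force: [-3.6, 0.4, 7.4]
```

FL is firm, so FR is the only one that rocks. The FR tab point should be at about (642.5, −241). I'll go above it and check from there.

```bash

python3 -m handwheel '[[[0,0,2,0,0],[0,0,6,0,0],[0,0,10,0,0],[0,0,13.3,0,0],[0,0,13.3,0,0]]]'|sh f.sh
python3 -m handwheel '[[[0.1,-4,0,0,0],[0.2,-8,0,0,0],[0.3,-12,0,0,0],[0.4,-16,0,0,0],[0.4,-19,0,0,0]]]'|sh f.sh
python3 -m handwheel '[[[0,-1.5,0,0,0],[0,-1.5,-3,0,0],[0,-1.5,-7,0,0],[0,-1.5,-11,0,0],[0,-1.5,-11.6,0,0]]]'|sh f.sh
python3 -m handwheel '[[[0,0,0,0,0],[0,0,0,0,0],[0,0,0,0,0]]]'|sh f.sh
python3 - <<'E'
from h import *
im=grab('scene'); cv2.imwrite('pics/sc2.png',cv2.resize(im['pixels'][170:290,200:380,::-1],None,fx=4,fy=4,interpolation=2))
E
```

```text
tcp_pos: [0.6445, -0.0363, 0.1947]
contact_force: [1.0, 0.4, 2.0]
tcp_pos: [0.6415, -0.2309, 0.185]
contact_force: [0.4, -1.0, 0.1]
tcp_pos: [0.6364, -0.2365, 0.0604]
contact_force: [-2.9, 1.3, -2.0]
tcp_pos: [0.6452, -0.2412, 0.0725]
contact_force: [-0.1, 0.1, 0.7]
```

View pics/sc2.png

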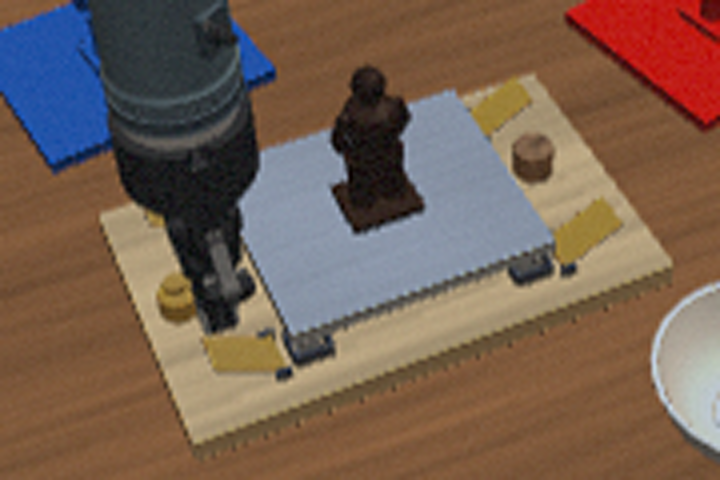

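The tip at crop (220,325) hovers above the FR leaf at (240,355). The weight at (178,300) is clear. Now I'll press the leaf down gradually.

```bash

python3 -m handwheel '[[[0,0,-0.7,0,0],[0,0,-1.4,0,0],[0,0,-2,0,0],[0,0,-2.3,0,0],[0,0,-2.3,0,0]]]'|sh f.sh
python3 -m handwheel '[[[0,0,-0.2,0,0],[0,0,-0.4,0,0],[0,0,-0.6,0,0],[0,0,-0.8,0,0],[0,0,-0.8,0,0]]]'|sh f.sh
python3 -m handwheel '[[[0,0,-0.2,0,0],[0,0,-0.4,0,0],[0,0,-0.6,0,0],[0,0,-0.6,0,0],[0,0,-0.6,0,0]]]'|sh f.sh
```

```text
tcp_pos: [0.6422, -0.2411, 0.0459]
contact_force: [-0.8, -0.3, 0.3]
tcp_pos: [0.6426, -0.2435, 0.0396]
contact_force: [-1.4, -1.4, 4.6]
tcp_pos: [0.6431, -0.2441, 0.0338]
contact_force: [-1.1, -0.9, 4.2]
```

```bash

python3 -m handwheel '[[[0,0.1,-0.2,0,0],[0,0.2,-0.4,0,0],[0,0.2,-0.6,0,0],[0,0.2,-0.6,0,0],[0,0.2,-0.6,0,0]]]'|sh f.sh
python3 -m handwheel '[[[0,0,-0.2,0,0],[0,0,-0.4,0,0],[0,0,-0.4,0,0],[0,0,-0.4,0,0]]]'|sh f.sh
```

```text
tcp_pos: [0.6437, -0.2424, 0.0279]
contact_force: [0.9, -3.6, 5.4]
tcp_pos: [0.6437, -0.2425, 0.0257]
contact_force: [-2.7, -2.2, 11.1]
```

```bash

python3 -m handwheel '[[[0,0,-0.1,0,0],[0,0,-0.2,0,0],[0,0,-0.25,0,0],[0,0,-0.25,0,0],[0,0,-0.25,0,0]]]'|sh f.sh
```

```text
tcp_pos: [0.6438, -0.2426, 0.0255]
contact_force: [-6.6, -0.9, 22.4]
```

The leaf is against its stop: 22 N at z = 0.0255. I'll release it and press the FR corner gently to check it's firm.

```bash

python3 -m handwheel '[[[0,0,0.3,0,0],[0,0,0.6,0,0],[0,0,1.5,0,0],[0,0,4,0,0],[0,0,7.5,0,0]]]'|sh f.sh
python3 -m handwheel '[[[0,2,0,0,0],[0,4,0,0,0],[0,5.1,0,0,0],[0,5.1,-1,0,0],[0,5.1,-2,0,0]]]'|sh f.sh
python3 -m handwheel '[[[0,0,-0.5,0,0],[0,0,-1,0,0],[0,0,-1.2,0,0],[0,0,-1.2,0,0],[0,0,-1.2,0,0]]]'|sh f.sh
```

```text
tcp_pos: [0.6388, -0.2362, 0.0904]
contact_force: [-0.1, -0.3, -0.5]
tcp_pos: [0.6428, -0.1863, 0.0738]
contact_force: [-0.0, -0.1, -0.5]
tcp_pos: [0.6422, -0.189, 0.0624]
contact_force: [-0.3, -0.7, -0.0]
```

```bash

python3 -m handwheel '[[[0,0,-0.2,0,0],[0,0,-0.4,0,0],[0,0,-0.7,0,0],[0,0,-0.7,0,0],[0,0,-0.7,0,0]]]'|sh f.sh
python3 -m handwheel '[[[0,0,-0.1,0,0],[0,0,-0.2,0,0],[0,0,-0.25,0,0],[0,0,-0.25,0,0]]]'|sh f.sh
python3 -m handwheel '[[[0,0,0.3,0,0],[0,0,1,0,0],[0,0,4,0,0],[0,0,8,0,0],[0,0,12,0,0]]]'|sh f.sh
python3 -m handwheel '[[[0,0,4,0,0],[4,0,6,0,0],[8,0,8,0,0],[12,0,8,0,0],[12,0,8,0,0]]]'|sh f.sh
python3 -m handwheel '[[[0,0,0,0,0],[0,0,0,0,0],[0,0,0,0,0]]]'
python3 - <<'E'
from h import *
im=grab('scene'); cv2.imwrite('pics/sc3.png',cv2.resize(im['pixels'][170:290,200:380,::-1],None,fx=4,fy=4,interpolation=2))
im=grab('side'); cv2.imwrite('pics/sd3.png',cv2.resize(im['pixels'][130:250,250:430,::-1],None,fx=4,fy=4,interpolation=2))
P=cloud(im)
cx,cy=.574,-.113
px=im['pixels'].astype(int)
m=(abs(P[:,:,0]-cx)<.075)&(abs(P[:,:,1]-cy)<.085)&(abs(P[:,:,2]-.054)<.008)&(px[:,:,2]>px[:,:,0]+5)
A=np.c_[P[m][:,:2]-[cx,cy],np.ones(m.sum())];print('tilt fit',np.linalg.lstsq(A,P[m][:,2],rcond=None)[0],m.sum())
E
```

```text
tcp_pos: [0.6423, -0.1878, 0.0555]
contact_force: [-0.2, -1.3, -0.8]
tcp_pos: [0.6428, -0.188, 0.0541]
contact_force: [-1.8, 1.4, 5.4]
tcp_pos: [0.6411, -0.1876, 0.1731]
contact_force: [0.7, -0.7, -0.5]
tcp_pos: [0.7693, -0.1853, 0.2525]
contact_force: [-0.3, 1.4, -1.7]
clock: 18.28
tcp_pos: [0.7611, -0.1889, 0.2531]
ee_rot: [[0.001, 1.0, -0.001], [1.0, -0.001, -0.001], [-0.001, -0.001, -1.0]]
contact_force: [-0.7, 0.0, 0.1]
opening: -0.001
grasp_force: 0.0
tilt fit [ 0.00015695 -0.0009222   0.0543741 ] 1457
```

View pics/sc3.png

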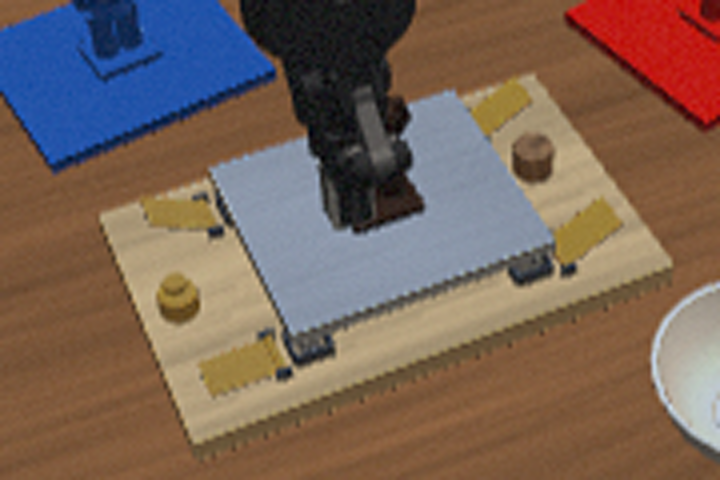

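View pics/sd3.png

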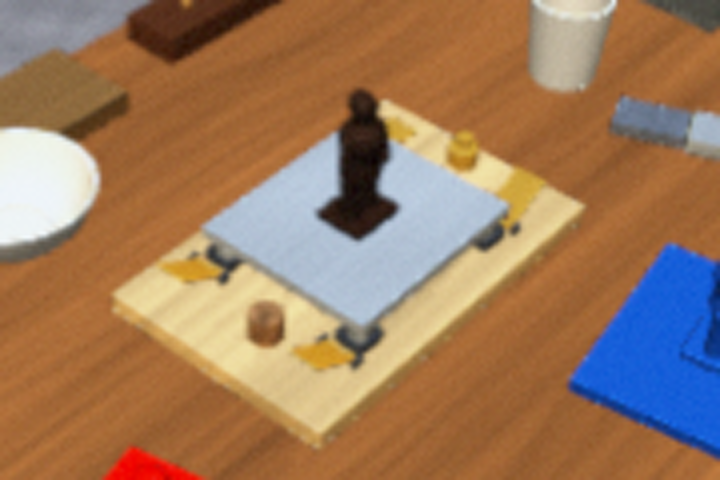

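The FR leaf now lies flat at scene crop (240,365), and the other three are still bent up. The plate is level with a tilt fit under 0.1%, the FR corner is firm, and the cork and weight are where they were.

```bash
python3 -c "
from workcell import bot; print(bot.close_job())"
```

```text
the job is handed in; nothing more can be done
None
```

The far right corner was the one that rocked; I pressed only its shim flat, that corner now holds firm and the plate stands level, and the job is handed in at about 18 s of the 54 s allowed.

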